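# Set the watchmaker's tools on their outline mats

## Robot

A 7-joint arm with a two-finger parallel gripper is mounted at the origin on the work surface. World frame = base frame: x ahead of the robot, y to its left, z up, the work surface at z = 0. Lengths are in m, angles in rad, forces in N, time in s.
With the tool pointing down it reaches from about 0.4 to 0.875 m from the base axis. Payload 19.3 kg.
Tool frame: the origin (TCP) lies at the very end of the fingers, on their centre line; the grasp point (between the pads) lies 19 mm behind it; z points along the fingers, y is the line along which they close (so a half turn about z gives the same grasp; the last joint's range is limited). The gripper opens to 85 mm and grips with 20 to 120 N. Pads are 22 mm wide; open, the fingers measure 114 mm over their backs; the gripper's body (76 mm by 85 mm) begins 54 mm behind the grasp point. The pads swing forward as they close: fully open they stand 13 mm farther back than shut.
Start: joints at [-1.287, 0.521, -0.036, 1.599, 0.021, 1.021, -0.113], TCP at [0.217, 0.586, 0.191] pointing down, gripper open.
Joint ranges: [-2.91, 2.91], [-0.3, 2.13], [-1.5, 1.42], [0.17, 2.43], [-1.26, 4.41], [0.16, 1.93], [-2.52, 2.52]. Speed limits (rad/s): [1.89, 1.89, 2.39, 2.39, 3.01, 3.01, 3.01].

## Interface

Orientations are given as [roll, pitch, yaw] about the fixed x, y, z axes, in that order (R = Rz(yaw) Ry(pitch) Rx(roll)).
In Python, from workcell import monitor, optics, job_done gives the robot as it stands.
- The arm moves only by the shell command python3 -m handwheel 'ROWS' [FORCE]. ROWS is JSON, a list of rows, each an object of numbers: "dx", "dy", "dz": the shift along the tool's x, y, z in cm; "wx", "wy", "wz": the turn, a rotation vector about the tool's x, y, z in rad; "claw": the opening in per cent of the stroke, from 0 (shut) to 100 (fully open). A call has 1 to 8 rows; each row shifts and turns the commanded pose from where the row before left it, along the tool's axes as they then stand; what a row does not reach is not made up. A row lasts 1/8 s, in which the tool goes at most 62.5 mm and 10.7 degrees, less where a joint would pass 70% of its speed; a pose out of reach is approached as far as the arm can. A call with a gripper value outside its range is refused whole. The fingers move at their own pace and stop on an object; FORCE is the grip in N (left out, the last holds). Time passes only in rows, so rows that do not move let the fingers close. It gives the time, the measured TCP pose, the force, the opening and the grip force at its end, in the units of the state.
- monitor.observe(): the state, without advancing time (a new reading comes with each control period).
- optics.grab_frame(name): name is "scene" or "top" or "wrist"; returns a dict with "frame" (420x560x3 uint8, blue, green, red), "fovy" (degrees; the focal length in pixels is half the picture's height over the tangent of half this angle, whatever the lens; pixels are square), "cx", "cy" (the principal point, pixels), "R" (3x3) and "t" (3): a world point X has camera coordinates R X + t. Camera axes: x right, y down, z forward; pixel columns grow to the right and rows downward; lengths in m; the calibration is good to about 2 mm. The wrist camera is an equidistant fisheye: a pixel r from the principal point sees the ray r / f radians off the axis. A picture is of the moment at which its call begins. There is no depth.
- job_done(): hands the job in; it is judged then, once.
Trained networks look in the newest picture that a camera, given by its name, has taken for a name from the list of things; names that differ only in an ending like _2 or _b are one class to them, and where a whole thing is asked for, a point or a joint stands for the part that bears it (a point fixed in the world has none). Each returns a list of dicts, best first, with "p" (0 to 1); they miss things now and then, are a little off and sometimes report something else, mostly with a low value. They report only what shows in the picture. A call takes as long as a camera call. They do not tell look-alikes from the thing itself.
- optics.masks_of(name, camera): "region" (420x560 bool, what is visible of it) and "rect" ([left, top, width, height] in pixels, round what is visible of it).
The state is a dict: "clock": time; "qpos": joint angles; "qd": joint speeds; "joint_efforts": joint torques, N m; "position": TCP position; "tool_rot": TCP orientation; "force": force on the tool from outside, world axes, zero at the start; "moment": the same for the moment, N m; "grip_width": finger opening in m; "finger_force": force on a finger pad.
Only numpy, scipy, OpenCV 4.12 (cv2) and the standard library are available. Lean on these libraries where they do the work, as an engineer would, in place of code of your own. Each camera call takes 0.05 s, during which the arm holds its last target. There are 200 camera calls.

## Task

Tidy the watchmaker's bench for the next job: put the loupe, the dust cover, the movement vice and the oil-cup stand each on the rest mat that bears its outline, upright, centred on the outline and, for the vice and the oil-cup stand, lined up with it (either way round). Set them down rather than letting them fall, and leave the glass jar and the roll of tape standing where they are.

Things in the scene. Friction and masses are not known exactly. Their poses are not given: they have to be found in the camera images.
- loupe: Watchmaker's eyeglass of black plastic, standing on its wide end: a flange 40 mm in diameter and 8 mm high that narrows (by 11 mm height) to a straight round barrel 30 mm in diameter, up to 44 mm, with a pale glass lens in its top. About 40 g. Take it by the barrel. Origin: centre of its underside; z up along its axis; its yaw means nothing.
- cover: Dust cover of white plastic: a closed shallow bell 64 mm in diameter and 30 mm high (its side is upright up to 16 mm, then it slopes inwards) with an upright round knob on top, 20 mm in diameter, from 30 to 56 mm height. About 60 g. Take it by the knob. Origin: centre of its underside; z up; its yaw means nothing.
- vice: Small aluminium movement vice, a block 66 mm long (its x), 36 mm wide (its y) and 26 mm high: a 10 mm base under two equal jaws with a 10 mm gap between them at the middle of its length. About 140 g. Take it across its width. Origin: centre of its underside; z up. Alike both ways round.
- oilstand: Oil-cup stand: dark steel bar 96 mm long (its x), 26 mm wide (its y) and 16 mm high, carrying a row of four round steel cups 19 mm in diameter that rise to 21 mm. About 120 g. Take it across its width, at its middle. Origin: centre of its underside; z up. Alike both ways round.
- mat_loupe: Fixed dark rubber rest mat, 84 x 84 mm and 4 mm thick, lying flat on the bench, with a flush light-coloured inlay in the middle: a small disc 40 mm in diameter, the outline of the loupe. Origin: centre of its underside, straight below the middle of the inlay; z up.
- mat_cover: Fixed dark rubber rest mat, 90 x 90 mm and 4 mm thick, lying flat on the bench, with a flush light-coloured inlay in the middle: a large disc 64 mm in diameter, the outline of the dust cover. Origin: centre of its underside, straight below the middle of the inlay; z up.
- mat_vice: Fixed dark rubber rest mat, 104 x 74 mm and 4 mm thick, lying flat on the bench, with a flush light-coloured inlay in the middle: a rectangle 66 mm (along x) by 36 mm (along y), the outline of the vice. Origin: centre of its underside, straight below the middle of the inlay; z up; x along the rectangle's long side.
- mat_oilstand: Fixed dark rubber rest mat, 116 x 60 mm and 4 mm thick, lying flat on the bench, with a flush light-coloured inlay in the middle: a long narrow bar 96 mm (along x) by 26 mm (along y), the outline of the oil-cup stand. Origin: centre of its underside, straight below the middle of the inlay; z up; x along the bar's long side.
- jar: Bystander: closed glass jar with a steel lid, 54 mm in diameter, 55 mm high, loose; to be left alone. Origin: centre of its underside; z up.
- tape: Bystander: roll of yellow tape lying flat, 52 mm in diameter with a 26 mm hole, 19 mm high, loose; to be left alone. Origin: centre of its underside; z up.
There are look-alikes about, which are no part of the job. What is shaped like the cover but black is not meant. What is shaped like the mat_loupe but pink is not meant.

How it is judged:
At the end, for the whole second after the job is handed in: Each of the four things upright (0.15 rad) on the mat with its outline, centre within 12 mm of the mat's, vice and oil-cup stand within 0.2 rad of their outlines (either way round), all released and at rest; jar and tape upright (0.2 rad) within 30 mm of where they stood (horizontal distance between loupe and mat_loupe below 0.012 m and z of loupe in the frame of mat_loupe between 0.001 and 0.008 m and angle between each of loupe, cover, vice, oilstand's own z axis and vertical below 0.15 rad and linear speed of each of loupe, cover, vice, oilstand below 0.02 m/s and horizontal distance between cover and mat_cover below 0.012 m and z of cover in the frame of mat_cover between 0.001 and 0.008 m and horizontal distance between vice and mat_vice below 0.012 m and z of vice in the frame of mat_vice between 0.001 and 0.008 m and angle between the x axis of vice and the x axis of mat_vice, either way round below 0.2 rad and horizontal distance between oilstand and mat_oilstand below 0.012 m and z of oilstand in the frame of mat_oilstand between 0.001 and 0.008 m and angle between the x axis of oilstand and the x axis of mat_oilstand, either way round below 0.2 rad and distance of each of jar, tape from where it was at the start of the episode below 0.03 m and angle between each of jar, tape's own z axis and vertical below 0.2 rad); the robot touches nothing.
It fails at once if one of the four things falls freely from a height ((height (world z) of loupe above 0.03 m and contact force between anything else and loupe below 0.05 N and linear speed of loupe above 0.4 m/s) or (height (world z) of cover above 0.03 m and contact force between anything else and cover below 0.05 N and linear speed of cover above 0.4 m/s) or (height (world z) of vice above 0.03 m and contact force between anything else and vice below 0.05 N and linear speed of vice above 0.4 m/s) or (height (world z) of oilstand above 0.03 m and contact force between anything else and oilstand below 0.05 N and linear speed of oilstand above 0.4 m/s)).
It fails at once if the glass jar is shoved away or knocked over (distance of jar from where it was at the start of the episode above 0.03 m or angle between jar's own z axis and vertical above 0.3 rad).
It fails at once if the roll of tape is shoved away or knocked over (distance of tape from where it was at the start of the episode above 0.03 m or angle between tape's own z axis and vertical above 0.3 rad).
It also fails if it takes over 112 s, if anything falls off the work surface, if the arm or the gripper's body presses on something with over 40 N, if the wrist force passes 120 N, or if a joint passes its speed limit or range.

## Working session

There is one attempt and no reset: what is moved stays moved. The work goes in short steps, Python scripts to look and compute and a shell command to move; the robot and the scene stay as the last step left them, time stands still between calls to the robot, and variables do not carry over. Pictures are saved under pics/ and viewed, at most 14 in all, crops included, and the job is handed in when it is done.

```bash
mkdir -p pics; ls; python3 - <<'E'
from workcell import monitor, optics
import cv2,numpy as np
for c in ["top","scene"]:
    g=optics.grab_frame(c); cv2.imwrite(f"pics/{c}0.png",g["frame"])
    print(c,g["fovy"],g["cx"],g["cy"],np.round(g["R"],4).tolist(),np.round(g["t"],4).tolist())
s=monitor.observe();print(s)
E
```

```text
pics
top 54.48271762269735 278.7472303814892 209.62359697852625 [[-0.0034, -0.9998, 0.0177], [-0.9877, 0.0006, -0.1563], [0.1562, -0.018, -0.9876]] [-0.0145, 0.4615, 0.9318]
scene 43.60719715442185 273.7981349469949 209.15435988975906 [[-0.5811, 0.8138, 0.002], [0.4887, 0.351, -0.7987], [-0.6507, -0.4632, -0.6017]] [0.2503, -0.1878, 1.6002]
{'clock': 0.1, 'qpos': array([-1.2871963 ,  0.52194195, -0.03629858,  1.59992639,  0.02118117,
        1.0211301 , -0.11280858]), 'qd': array([ 0.00102523,  0.00015259,  0.00081596, -0.0023698 , -0.00039042,
        0.00083578, -0.00013169]), 'joint_efforts': array([ 4.01958052e-03, -9.28480482e+01,  1.98423497e+00, -3.70533478e+01,
        1.81931513e-02,  5.25596275e-03,  7.40191012e-06]), 'position': array([0.21646817, 0.58595337, 0.19090021]), 'tool_rot': array([-3.14057359e+00,  7.04580768e-05,  2.78773780e+00]), 'force': array([ 0.97003005, -0.52278439, -0.30630801]), 'moment': array([ 0.03991547, -0.01702787,  0.03182163]), 'finger_force': 0.0, 'grip_width': 0.08549320941398927}
```

View pics/top0.png

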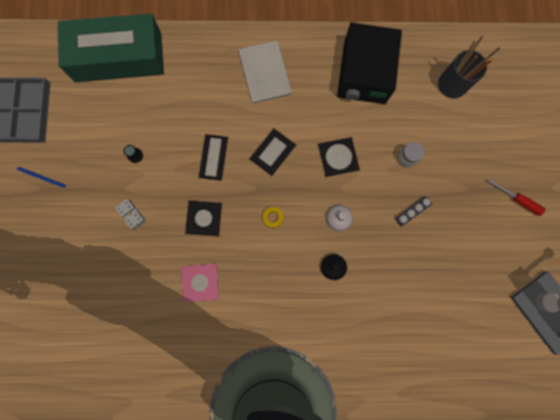

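View pics/scene0.png

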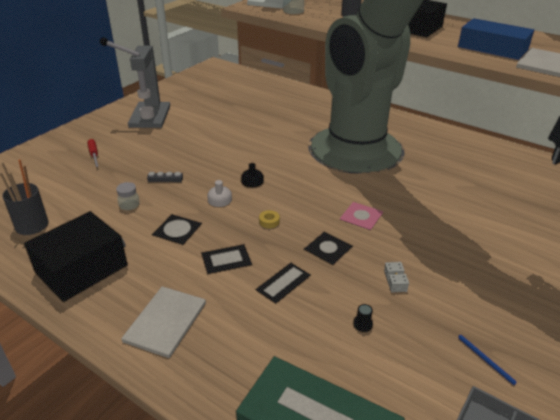

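The top view (image up = +x, left = +y) shows these pixel positions:
- **Things to move:** loupe (133,153), vice (130,214), cover (340,217), oilstand (413,211).
- **Mats:** oilstand (213,157), vice (272,152), cover (339,156), loupe (204,218).
- **Bystanders:** jar (410,154), tape (272,217).
- **Decoys:** black bell (333,266), pink mat (200,283).

The scene view shows the same layout.

```bash
cat > h.py <<'E'
import numpy as np, cv2
from scipy.optimize import minimize
from workcell import monitor, optics
def circ(r,z): a=np.linspace(0,2*np.pi,40); return np.c_[r*np.cos(a),r*np.sin(a),0*a+z]
def box(l,w,z0,z1): return np.array([[x*l/2,y*w/2,z] for x in(-1,1) for y in(-1,1) for z in(z0,z1)])
M={'loupe':[np.r_[circ(.02,0),circ(.02,.008)],np.r_[circ(.02,.008),circ(.015,.011)],np.r_[circ(.015,.011),circ(.015,.044)]],
'cover':[np.r_[circ(.032,0),circ(.032,.016),circ(.012,.03)],np.r_[circ(.01,.03),circ(.01,.056)]],
'vice':[box(.066,.036,0,.026)],'oilstand':[np.r_[box(.096,.026,0,.016)]],
'mat_loupe':[box(.084,.084,0,.004)],'mat_cover':[box(.09,.09,0,.004)],'mat_vice':[box(.104,.074,0,.004)],'mat_oilstand':[box(.116,.06,0,.004)],
'jar':[np.r_[circ(.027,0),circ(.027,.055)]],'tape':[np.r_[circ(.026,0),circ(.026,.019)]]}
def proj(g,X):
    c=X@np.array(g["R"]).T+np.array(g["t"]); f=210/np.tan(np.radians(g["fovy"])/2)
    if g.get("fish"):
        r=np.hypot(c[:,0],c[:,1]); th=np.arctan2(r,c[:,2]); k=f*th/np.maximum(r,1e-9)
        return c[:,:2]*k[:,None]+[g["cx"],g["cy"]]
    return c[:,:2]/c[:,2:]*f+[g["cx"],g["cy"]]
def sil(g,n,p,z0=0,S=8):
    c,s=np.cos(p[2]),np.sin(p[2]); im=np.zeros((420,560),np.uint8)
    for part in M[n]:
        X=part@np.array([[c,s,0],[-s,c,0],[0,0,1]])+[p[0],p[1],z0]
        h=cv2.convexHull(np.round(proj(g,X)*16).astype(np.int32))
        cv2.fillConvexPoly(im,h,255,cv2.LINE_AA,4)
    return im/255.
def fit(g,n,mask,p0,z0=0):
    m=cv2.GaussianBlur(mask.astype(float),(0,0),1.0)
    cost=lambda p:((cv2.GaussianBlur(sil(g,n,p,z0),(0,0),1.0)-m)**2).sum()/m.sum()
    flat=n in('vice','oilstand') or n.startswith('mat')
    best=None
    for a in (np.arange(0,np.pi,np.pi/8) if flat and len(p0)<3 else [p0[2] if len(p0)>2 else 0]):
        r=minimize(cost,[p0[0],p0[1],a],method='Nelder-Mead',options=dict(initial_simplex=np.array([p0[0],p0[1],a])+np.array([[0,0,0],[.01,0,0],[0,.01,0],[0,0,.15]]),xatol=1e-4,fatol=1e-5))
        if best is None or r.fun<best.fun: best=r
    return best.x,best.fun
def pix2w(g,u,v,z):
    f=210/np.tan(np.radians(g["fovy"])/2); R=np.array(g["R"]);t=np.array(g["t"])
    d=R.T@np.array([(u-g["cx"])/f,(v-g["cy"])/f,1]); C=-R.T@t
    return C+d*(z-C[2])/d[2]
E
cat > m.py <<'E'
from h import *
P={'loupe':(133,153),'vice':(130,214),'mat_oilstand':(213,157),'mat_vice':(272,152),'mat_cover':(339,156),'mat_loupe':(204,218),'cover':(340,217),'oilstand':(413,211),'jar':(410,154),'tape':(272,217)}
gs={c:optics.grab_frame(c) for c in("top","scene")}
for n in P:
    w0=pix2w(gs["top"],*P[n],.01)
    for c in gs:
        q=proj(gs[c],w0[None])[0]
        ms=optics.masks_of(n,c); best=None
        for m in ms:
            v,u=np.nonzero(m["region"])
            if len(u) and np.hypot(u.mean()-q[0],v.mean()-q[1])<15: best=m;break
        if best is None: print(n,c,"none",len(ms));continue
        x,e=fit(gs[c],n,best["region"],w0[:2]); print(n,c,round(best["p"],2),np.round(x,4),round(e,3))
E
python3 m.py
```

```text
loupe top 0.75 [0.6052 0.3441 0.1626] 0.034
loupe scene 0.89 [0.608  0.3433 0.0262] 0.117
vice top 0.65 [0.4557 0.3431 3.8456] 0.025
vice scene 0.64 [0.458  0.3413 0.6668] 0.031
mat_oilstand top 0.95 [ 0.6013  0.1485 -0.1183] 0.019
mat_oilstand scene 0.74 [0.6045 0.1476 3.0273] 0.038
mat_vice top none 0
mat_vice scene 0.63 [ 6.1930e-01 -1.0000e-03  2.4878e+00] 0.02
mat_cover top 0.67 [ 0.6024 -0.1657  0.1959] 0.018
mat_cover scene 0.9 [ 0.6053 -0.1663  0.1972] 0.05
mat_loupe top 0.68 [0.4469 0.1693 1.502 ] 0.021
mat_loupe scene 0.83 [0.4495 0.1689 1.4902] 0.038
cover top 0.86 [ 0.4452 -0.1622  0.0104] 0.042
cover scene 0.62 [ 0.4501 -0.1627  0.0827] 0.047
oilstand top 0.63 [ 0.4622 -0.3445  2.1664] 0.084
oilstand scene 0.79 [ 0.4657 -0.3468  2.2174] 0.025
jar top 0.58 [ 0.5992 -0.3368  0.0165] 0.091
jar scene 0.82 [ 0.603  -0.3408  0.1113] 0.08
tape top 0.86 [ 0.4474 -0.      0.1789] 0.339
tape scene 0.55 [ 0.4496 -0.0009  0.08  ] 0.011
```

```bash
cat > go.py <<'E'
import sys,numpy as np
from workcell import monitor
from scipy.spatial.transform import Rotation as Ro
x,y,z,yaw=map(float,sys.argv[1:5]); s=monitor.observe()
R=Ro.from_euler('xyz',s["tool_rot"]); d=R.inv().apply(np.array([x,y,z])-s["position"])*100
w=(R.inv()*Ro.from_euler('xyz',[np.pi,0,yaw])).as_rotvec()
print("t",round(s["clock"],2),"d cm",np.round(d,2),"rows",round(np.linalg.norm(d)/6.25,1),"w",np.round(w,3),"q7",round(s["qpos"][6],2),"pos",np.round(s["position"],4),"rpy",np.round(s["tool_rot"],3),"grip",round(s["grip_width"],4),s["finger_force"])
E
python3 go.py .457 .342 .12 3.827
```

```text
t 1.2 d cm [-31.02 -14.58   7.14] rows 5.6 w [-0.    -0.    -1.039] q7 -0.11 pos [0.2166 0.5863 0.1914] rpy [-3.142  0.     2.788] grip 0.0856 0.0
```

```bash
python3 -m handwheel '[{"dx":-4.43,"dy":-2.08,"dz":1.02},{"dx":-4.43,"dy":-2.08,"dz":1.02},{"dx":-4.43,"dy":-2.08,"dz":1.02},{"dx":-4.43,"dy":-2.08,"dz":1.02},{"dx":-4.43,"dy":-2.08,"dz":1.02},{"dx":-4.43,"dy":-2.08,"dz":1.02},{"dx":-4.43,"dy":-2.08,"dz":1.02},{}]' 60
python3 -m handwheel '[{"wz":-0.173},{"wz":-0.173},{"wz":-0.173},{"wz":-0.173},{"wz":-0.173},{"wz":-0.173},{}]'; python3 go.py .457 .342 .004 3.827
```

```text
t 1.2 d cm [-31.02 -14.58  18.74] rows 6.2 w [-0.    -0.    -1.039] q7 -0.11 pos [0.2166 0.5863 0.1914] rpy [-3.142  0.     2.788] grip 0.0856 0.0schema error: expected keys dx, dy, dz, wx, wy, wz, claw
schema error: expected keys dx, dy, dz, wx, wy, wz, claw
```

```bash
python3 -m handwheel '[{"dx":-4.43,"dy":-2.08,"dz":1.02},{"dx":-4.43,"dy":-2.08,"dz":1.02}]' 60; python3 -m handwheel '[{"dx":-4.43,"dy":-2.08,"dz":1.02,"wx":0,"wy":0,"wz":0,"claw":100}]' 60
```

```text
clock: 1.32
position: [0.2486, 0.5534, 0.1813]
tool_rot: [3.14, -0.002, 2.793]
force: [0.9, -0.5, -0.4]
grip_width: 0.0853
finger_force: 0.0schema error: expected keys dx, dy, dz, wx, wy, wz, claw
```

```bash
python3 -m handwheel '[{"dx":-4.4,"dy":-2.1,"dz":1.0,"wx":0,"wy":0,"wz":0,"claw":100},{"dx":-4.4,"dy":-2.1,"dz":1.0,"wx":0,"wy":0,"wz":0,"claw":100},{"dx":-4.4,"dy":-2.1,"dz":1.0,"wx":0,"wy":0,"wz":0,"claw":100},{"dx":-4.4,"dy":-2.1,"dz":1.0,"wx":0,"wy":0,"wz":0,"claw":100},{"dx":-4.4,"dy":-2.1,"dz":1.0,"wx":0,"wy":0,"wz":0,"claw":100},{"dx":-4.4,"dy":-2.1,"dz":1.0,"wx":0,"wy":0,"wz":0,"claw":100}]'
python3 -m handwheel '[{"dx":0,"dy":0,"dz":0,"wx":0,"wy":0,"wz":-0.173,"claw":100},{"dx":0,"dy":0,"dz":0,"wx":0,"wy":0,"wz":-0.173,"claw":100},{"dx":0,"dy":0,"dz":0,"wx":0,"wy":0,"wz":-0.173,"claw":100},{"dx":0,"dy":0,"dz":0,"wx":0,"wy":0,"wz":-0.173,"claw":100},{"dx":0,"dy":0,"dz":0,"wx":0,"wy":0,"wz":-0.173,"claw":100},{"dx":0,"dy":0,"dz":0,"wx":0,"wy":0,"wz":-0.173,"claw":100},{"dx":0,"dy":0,"dz":0,"wx":0,"wy":0,"wz":0,"claw":100}]'; python3 go.py .457 .342 .004 3.827
```

```text
clock: 2.08
position: [0.456, 0.3406, 0.121]
tool_rot: [3.141, 0.0, 2.788]
force: [0.3, 0.7, 0.4]
grip_width: 0.0854
finger_force: 0.0
clock: 2.95
position: [0.455, 0.3416, 0.1212]
tool_rot: [3.141, -0.0, -2.459]
force: [0.7, -0.5, -0.5]
grip_width: 0.0854
finger_force: 0.0
t 2.95 d cm [-0.18 -0.1  11.72] rows 1.9 w [ 0.    -0.    -0.002] q7 1.34 pos [0.455  0.3416 0.1212] rpy [ 3.141 -0.    -2.459] grip 0.0854 0.0
```

```bash
python3 -m handwheel '[{"dx":-0.2,"dy":-0.1,"dz":4,"wx":0,"wy":0,"wz":0,"claw":100},{"dx":0,"dy":0,"dz":4,"wx":0,"wy":0,"wz":0,"claw":100},{"dx":0,"dy":0,"dz":2.5,"wx":0,"wy":0,"wz":0,"claw":100},{"dx":0,"dy":0,"dz":1.2,"wx":0,"wy":0,"wz":0,"claw":100},{"dx":0,"dy":0,"dz":0,"wx":0,"wy":0,"wz":0,"claw":40},{"dx":0,"dy":0,"dz":0,"wx":0,"wy":0,"wz":0,"claw":0},{"dx":0,"dy":0,"dz":0,"wx":0,"wy":0,"wz":0,"claw":0},{"dx":0,"dy":0,"dz":0,"wx":0,"wy":0,"wz":0,"claw":0}]' 60; python3 go.py .457 .342 .004 3.827
```

```text
clock: 3.95
position: [0.4574, 0.3424, 0.0048]
tool_rot: [-3.142, 0.001, -2.458]
force: [-0.6, 0.5, 0.6]
grip_width: 0.0122
finger_force: 0.0
t 3.95 d cm [ 0.05 -0.    0.08] rows 0.0 w [-0.     0.001 -0.002] q7 1.29 pos [0.4574 0.3424 0.0048] rpy [-3.142e+00  1.000e-03 -2.458e+00] grip 0.0122 0.0
```

```bash
python3 - <<'E'
from h import *
g=optics.grab_frame("wrist");s=optics.grab_frame("scene")
a=g["frame"]; b=s["frame"]
q=proj(s,np.array([[.457,.342,.02]]))[0].astype(int)
c=cv2.resize(b[max(q[1]-70,0):q[1]+70,q[0]-80:q[0]+80],(480,420),interpolation=cv2.INTER_CUBIC)
cv2.imwrite("pics/w1.png",cv2.resize(np.hstack([cv2.resize(a,(560,420)),c]),(800,323)))
print(monitor.observe()["grip_width"])
E
```

```text
-8.427829253914321e-06
```

View pics/w1.png

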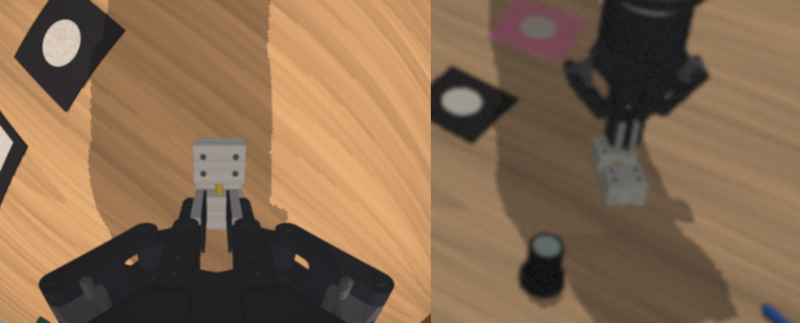

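```bash
python3 - <<'E'
from h import *
g=optics.grab_frame("wrist");s=optics.grab_frame("scene"); st=monitor.observe()
a=g["frame"]; b=s["frame"]
q=proj(s,np.array([st["position"]]))[0];g["fish"]=1;q2=proj(g,np.array([st["position"]]))[0]
print(q,q2,st["position"],st["grip_width"],st["finger_force"],st["force"])
q=q.astype(int);q2=q2.astype(int)
f=lambda im,q:cv2.resize(im[max(q[1]-45,0):q[1]+45,q[0]-40:q[0]+40],(400,450),interpolation=cv2.INTER_CUBIC)
cv2.circle(a,tuple(q2),1,(0,0,255),-1);cv2.circle(b,tuple(q),1,(0,0,255),-1)
cv2.imwrite("pics/w2.png",np.hstack([f(a,q2),f(b,q)]))
E
```

```text
[394.8199932  279.16863488] [281.25951747 231.76451773] [0.45711678 0.342256   0.00432988] 7.511211811649144e-05 0.0 [-1.15850044 -0.48025822  0.53511482]
```

View pics/w2.png

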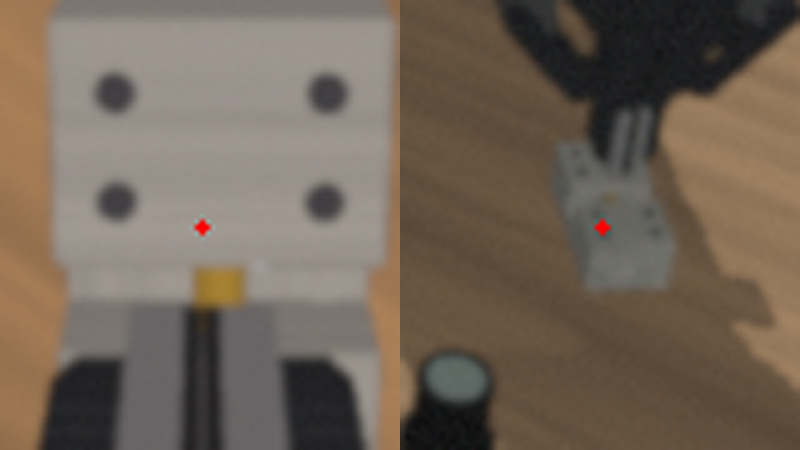

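```bash
python3 - <<'E'
from h import *
g=optics.grab_frame("wrist");g["fish"]=1;s=optics.grab_frame("scene");st=monitor.observe()
print(g["fovy"],g["cx"],g["cy"],"cam",np.round(-np.array(g["R"]).T@g["t"],4),"axis",np.round(np.array(g["R"])[2],3))
m=optics.masks_of("vice","wrist"); print([x["p"] for x in m],[x["rect"] for x in m])
X=box(.066,.036,0,.026); c,sn=np.cos(.685),np.sin(.685)
X=X@np.array([[c,sn,0],[-sn,c,0],[0,0,1]])+[.457,.342,0]
print(np.round(proj(g,X),0).tolist())
for z in (0,.01,.02,.03,.04): 
    p=st["position"]*[1,1,0]+[0,0,z]; print(z,proj(g,p[None])[0].round(),proj(s,p[None])[0].round())
E
```

```text
65.70646984690485 280.9454673645128 204.3589234359263 cam [0.4011 0.2968 0.1866] axis [ 0.224  0.181 -0.958]
[0.67] [[252.6, 177.3, 65.5, 98.5]]
[[250.0, 176.0], [246.0, 187.0], [312.0, 176.0], [316.0, 187.0], [254.0, 276.0], [250.0, 297.0], [309.0, 276.0], [312.0, 297.0]]
0 [281. 229.] [395. 281.]
0.01 [281. 235.] [395. 277.]
0.02 [281. 242.] [396. 274.]
0.03 [281. 250.] [396. 271.]
0.04 [281. 258.] [397. 267.]
```

The fingers closed just above the vice. By the wrist and scene images, the shut tips sit about 22 mm above the reported TCP, at wrist row ~246 instead of 231. I'll open, go lower while watching the force, and close again.

```bash
python3 -m handwheel '[{"dx":0,"dy":0,"dz":-1,"wx":0,"wy":0,"wz":0,"claw":100},{"dx":0,"dy":0,"dz":0,"wx":0,"wy":0,"wz":0,"claw":100},{"dx":0,"dy":0,"dz":0,"wx":0,"wy":0,"wz":0,"claw":100},{"dx":0,"dy":0,"dz":0,"wx":0,"wy":0,"wz":0,"claw":100},{"dx":0,"dy":0,"dz":0,"wx":0,"wy":0,"wz":0,"claw":100},{"dx":0,"dy":0,"dz":1,"wx":0,"wy":0,"wz":0,"claw":100},{"dx":0,"dy":0,"dz":0.5,"wx":0,"wy":0,"wz":0,"claw":100},{"dx":0,"dy":0,"dz":0.4,"wx":0,"wy":0,"wz":0,"claw":100}]' 60; python3 -m handwheel '[{"dx":0,"dy":0,"dz":0.4,"wx":0,"wy":0,"wz":0,"claw":100},{"dx":0,"dy":0,"dz":0,"wx":0,"wy":0,"wz":0,"claw":100}]'
python3 - <<'E'
from h import *
g=optics.grab_frame("scene"); st=monitor.observe()
q=proj(g,np.array([st["position"]]))[0].astype(int); print(st["position"],st["force"])
cv2.imwrite("pics/s3.png",cv2.resize(g["frame"][q[1]-60:q[1]+40,q[0]-60:q[0]+60],(600,500),interpolation=cv2.INTER_CUBIC))
E
```

```text
clock: 5.3
position: [0.4569, 0.3421, -0.0054]
tool_rot: [-3.142, -0.001, -2.457]
force: [0.1, -0.2, 0.1]
grip_width: 0.086
finger_force: 0.0
clock: 5.55
position: [0.4569, 0.3421, -0.0091]
tool_rot: [-3.142, -0.0, -2.457]
force: [-0.7, -0.2, 0.4]
grip_width: 0.0851
finger_force: 0.0
[ 0.4570757   0.34225073 -0.00885047] [-0.54340073  0.42368756 -0.01452243]
```

View pics/s3.png

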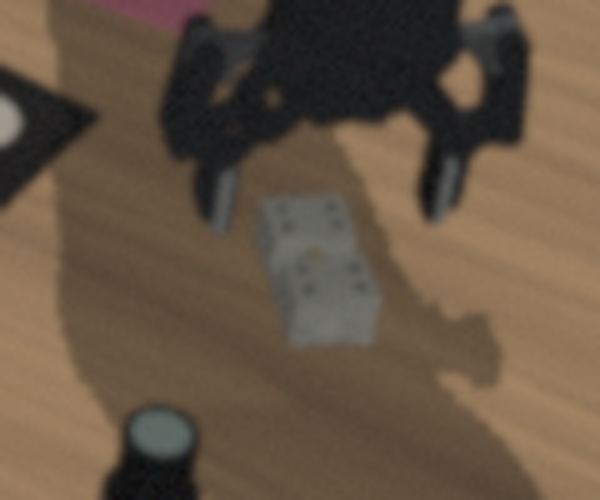

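```bash
python3 -m handwheel '[{"dx":0,"dy":0,"dz":0.3,"wx":0,"wy":0,"wz":0,"claw":100},{"dx":0,"dy":0,"dz":0.3,"wx":0,"wy":0,"wz":0,"claw":100},{"dx":0,"dy":0,"dz":0.1,"wx":0,"wy":0,"wz":0,"claw":100},{"dx":0,"dy":0,"dz":0,"wx":0,"wy":0,"wz":0,"claw":60},{"dx":0,"dy":0,"dz":0,"wx":0,"wy":0,"wz":0,"claw":30},{"dx":0,"dy":0,"dz":0,"wx":0,"wy":0,"wz":0,"claw":30}]' 40; python3 go.py .457 .342 .004 3.827
python3 - <<'E'
from h import *
g=optics.grab_frame("scene"); w=optics.grab_frame("wrist");st=monitor.observe()
w["fish"]=1
yaw=st["tool_rot"][2]; ty=np.array([np.sin(yaw),-np.cos(yaw),0])
for z in (-.016,.005,.025):
  for s in (-1,1):
    p=st["position"]*[1,1,0]+[0,0,z]+ty*s*st["grip_width"]/2
    for k in (g,w): cv2.circle(k["frame"],tuple(np.round(proj(k,p[None])[0]).astype(int)),0,(0,0,255) if z<0 else (0,255,0) if z<.01 else (255,0,0),-1)
q=proj(g,np.array([st["position"]]))[0].astype(int); q2=proj(w,np.array([st["position"]]))[0].astype(int)
f=lambda im,q:cv2.resize(im[q[1]-60:q[1]+40,q[0]-40:q[0]+40],(400,500),interpolation=cv2.INTER_NEAREST)
cv2.imwrite("pics/s4.png",np.hstack([f(w["frame"],q2),f(g["frame"],q)]))
E
```

```text
clock: 6.35
position: [0.4572, 0.3423, -0.0156]
tool_rot: [-3.142, 0.0, -2.457]
force: [-1.4, -2.3, 16.7]
grip_width: 0.0321
finger_force: 39.3
t 6.35 d cm [ 0.03 -0.01 -1.96] rows 0.3 w [-0.     0.    -0.001] q7 1.28 pos [ 0.4572  0.3423 -0.0156] rpy [-3.142  0.    -2.457] grip 0.0321 39.256286323070526
```

View pics/s4.png

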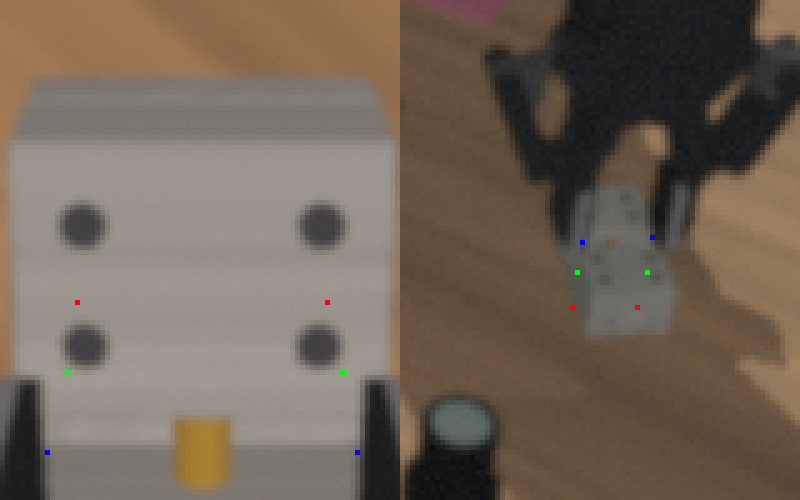

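The fingers now hold the vice (39 N, width 0.032). In the picture both pads sit on its sides, with the tips a few mm above the bench. Next is the lift.

```bash
python3 -m handwheel '[{"dx":0,"dy":0,"dz":-0.5,"wx":0,"wy":0,"wz":0,"claw":0},{"dx":0,"dy":0,"dz":-2,"wx":0,"wy":0,"wz":0,"claw":0},{"dx":0,"dy":0,"dz":-3.5,"wx":0,"wy":0,"wz":0,"claw":0},{"dx":0,"dy":0,"dz":-3.5,"wx":0,"wy":0,"wz":0,"claw":0},{"dx":0,"dy":0,"dz":0,"wx":0,"wy":0,"wz":0,"claw":0}]' 60; python3 go.py .618 -.001 .08 2.488
```

```text
clock: 7.08
position: [0.4583, 0.3432, 0.0817]
tool_rot: [-3.142, 0.004, -2.458]
force: [0.2, -0.8, 0.4]
grip_width: 0.0001
finger_force: 0.0
t 7.08 d cm [  9.36 -36.77   0.13] rows 6.1 w [0.003 0.004 1.337] q7 1.32 pos [0.4583 0.3432 0.0817] rpy [-3.142  0.004 -2.458] grip 0.0001 0.0
```

```bash
python3 - <<'E'
from h import *
g=optics.grab_frame("scene"); w=optics.grab_frame("wrist");st=monitor.observe()
cv2.imwrite("pics/s5.png",np.hstack([cv2.resize(w["frame"][60:360,130:430],(400,400)),cv2.resize(g["frame"][180:320,330:470],(400,400),interpolation=cv2.INTER_CUBIC)]))
p=[.457,.342]
for n,c,k in(("vice","scene",g),("vice","wrist",w)):
    k["fish"]=c=="wrist"
    for m in optics.masks_of(n,c): print(c,m["p"],m["rect"],fit(k,n,m["region"],[.457,.342,.685]))
print(st["force"],st["moment"])
E
```

```text
scene 0.82 [383.1, 263.4, 25.5, 27.9] (array([0.45959733, 0.34105452, 0.62774984]), np.float64(0.0351969895731661))
wrist 0.68 [256.3, 158.4, 46.4, 94.8] (array([0.45851893, 0.34275082, 0.68108231]), np.float64(0.016663570243514354))
wrist 0.52 [166.8, 293.6, 28.0, 57.3] (array([0.6787284 , 0.61718519, 0.77388889]), np.float64(0.8123372662255003))
[ 0.00527934  0.39766257 -0.25319346] [-0.08572631 -0.05137002 -0.02648162]
```

View pics/s5.png

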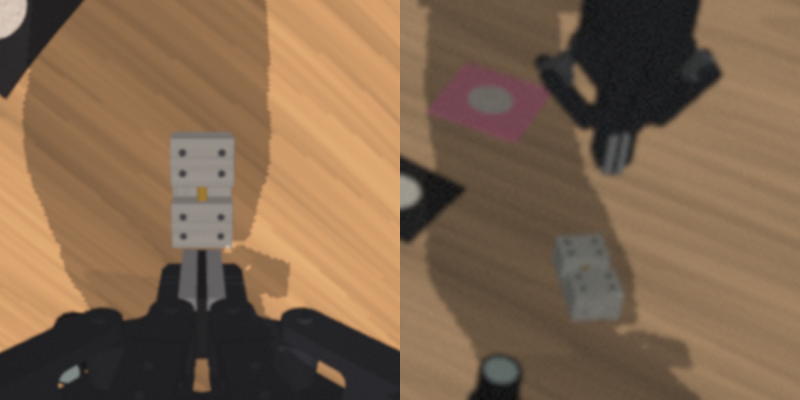

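```bash
python3 - <<'E'
from h import *
from scipy.optimize import least_squares
g=optics.grab_frame("scene"); w=optics.grab_frame("wrist");w["fish"]=1;st=monitor.observe();p=st["position"]
r=least_squares(lambda X:np.r_[proj(g,X[None])[0]-[405.3,240.2],proj(w,X[None])[0]-[282,247]],p)
from scipy.spatial.transform import Rotation as Ro
print(p,r.x,r.fun,"in tool",Ro.from_euler('xyz',st["tool_rot"]).inv().apply(r.x-p), proj(g,p[None]))
E
```

```text
[0.45666486 0.34191677 0.07832589] [0.45247575 0.33958263 0.11109901] [-3.41014935 -0.09077527  0.81882734  0.25366305] in tool [ 0.00476859  0.00083937 -0.0327663 ] [[399.7450461  253.55089119]]
```

```bash
python3 -m handwheel '[{"dx":0,"dy":0,"dz":0,"wx":0,"wy":0,"wz":0,"claw":60},{"dx":0,"dy":0,"dz":0,"wx":0,"wy":0,"wz":0,"claw":60},{"dx":0,"dy":0,"dz":0,"wx":0,"wy":0,"wz":0,"claw":60},{"dx":0,"dy":0,"dz":3,"wx":0,"wy":0,"wz":0,"claw":60},{"dx":0,"dy":0,"dz":3,"wx":0,"wy":0,"wz":0,"claw":60},{"dx":0,"dy":0,"dz":2,"wx":0,"wy":0,"wz":0,"claw":60},{"dx":0,"dy":0,"dz":1.5,"wx":0,"wy":0,"wz":0,"claw":60},{"dx":0,"dy":0,"dz":0,"wx":0,"wy":0,"wz":0,"claw":60}]' 60; python3 -m handwheel '[{"dx":0,"dy":0,"dz":0.3,"wx":0,"wy":0,"wz":0,"claw":60},{"dx":0,"dy":0,"dz":0,"wx":0,"wy":0,"wz":0,"claw":60}]';  python3 -m handwheel '[{"dx":0,"dy":0,"dz":0.2,"wx":0,"wy":0,"wz":0,"claw":60},{"dx":0,"dy":0,"dz":0,"wx":0,"wy":0,"wz":0,"claw":60}]'
```

```text
clock: 8.38
position: [0.4566, 0.342, -0.0165]
tool_rot: [3.142, -0.001, -2.457]
force: [0.3, 0.2, 0.2]
grip_width: 0.051
finger_force: 0.0
clock: 8.62
position: [0.4573, 0.3424, -0.0183]
tool_rot: [-3.142, 0.001, -2.457]
force: [0.8, 0.1, 0.1]
grip_width: 0.0512
finger_force: 0.0
clock: 8.88
position: [0.4571, 0.3423, -0.0207]
tool_rot: [-3.142, 0.0, -2.457]
force: [-0.0, -0.0, -0.1]
grip_width: 0.0513
finger_force: 0.0
```

```bash
python3 -m handwheel '[{"dx":0,"dy":0,"dz":0.3,"wx":0,"wy":0,"wz":0,"claw":60},{"dx":0,"dy":0,"dz":0,"wx":0,"wy":0,"wz":0,"claw":60}]';  python3 -m handwheel '[{"dx":0,"dy":0,"dz":0.2,"wx":0,"wy":0,"wz":0,"claw":60},{"dx":0,"dy":0,"dz":0,"wx":0,"wy":0,"wz":0,"claw":60}]'
```

```text
clock: 9.12
position: [0.4569, 0.3421, -0.0241]
tool_rot: [-3.142, -0.0, -2.457]
force: [0.7, -0.0, 0.3]
grip_width: 0.0511
finger_force: 0.0
clock: 9.38
position: [0.457, 0.3422, -0.026]
tool_rot: [3.142, -0.0, -2.457]
force: [-1.0, -0.8, -1.2]
grip_width: 0.0515
finger_force: 0.0
```

```bash
python3 -m handwheel '[{"dx":0,"dy":0,"dz":0.2,"wx":0,"wy":0,"wz":0,"claw":60},{"dx":0,"dy":0,"dz":0,"wx":0,"wy":0,"wz":0,"claw":60}]'
```

```text
clock: 9.62
position: [0.457, 0.3422, -0.028]
tool_rot: [3.142, -0.0, -2.457]
force: [0.4, -0.7, 0.6]
grip_width: 0.0516
finger_force: 0.0
```

```bash
python3 -m handwheel '[{"dx":0,"dy":0,"dz":0,"wx":0,"wy":0,"wz":0,"claw":20},{"dx":0,"dy":0,"dz":0,"wx":0,"wy":0,"wz":0,"claw":20},{"dx":0,"dy":0,"dz":0,"wx":0,"wy":0,"wz":0,"claw":20}]' 60; python3 -m handwheel '[{"dx":0,"dy":0,"dz":-1,"wx":0,"wy":0,"wz":0,"claw":0},{"dx":0,"dy":0,"dz":0,"wx":0,"wy":0,"wz":0,"claw":0}]'
```

```text
clock: 10.0
position: [0.4571, 0.3422, -0.0275]
tool_rot: [-3.142, 0.0, -2.457]
force: [-2.2, -1.0, 6.7]
grip_width: 0.0343
finger_force: 59.4
clock: 10.25
position: [0.4576, 0.3426, -0.0169]
tool_rot: [3.142, 0.001, -2.458]
force: [-0.2, -0.0, -0.4]
grip_width: 0.0343
finger_force: 60.1
```

```bash
python3 -m handwheel '[{"dx":0,"dy":0,"dz":-3,"wx":0,"wy":0,"wz":0,"claw":0},{"dx":0,"dy":0,"dz":-4,"wx":0,"wy":0,"wz":0,"claw":0},{"dx":0,"dy":0,"dz":-2.5,"wx":0,"wy":0,"wz":0,"claw":0},{"dx":0,"dy":0,"dz":0,"wx":0,"wy":0,"wz":0,"claw":0}]'; python3 go.py .618 -.001 .08 2.488
```

```text
clock: 10.75
position: [0.458, 0.3428, 0.0789]
tool_rot: [-3.142, 0.003, -2.458]
force: [0.6, 0.5, -1.6]
grip_width: 0.034
finger_force: 60.2
t 10.75 d cm [  9.32 -36.76  -0.14] rows 6.1 w [0.002 0.003 1.337] q7 1.32 pos [0.458  0.3428 0.0789] rpy [-3.142e+00  3.000e-03 -2.458e+00] grip 0.034 60.150877833366394
```

```bash
python3 -m handwheel '[{"dx":1.16,"dy":-4.6,"dz":0,"wx":0,"wy":0,"wz":0,"claw":0},{"dx":1.16,"dy":-4.6,"dz":0,"wx":0,"wy":0,"wz":0,"claw":0},{"dx":1.16,"dy":-4.6,"dz":0,"wx":0,"wy":0,"wz":0,"claw":0},{"dx":1.16,"dy":-4.6,"dz":0,"wx":0,"wy":0,"wz":0,"claw":0},{"dx":1.16,"dy":-4.6,"dz":0,"wx":0,"wy":0,"wz":0,"claw":0},{"dx":1.16,"dy":-4.6,"dz":0,"wx":0,"wy":0,"wz":0,"claw":0},{"dx":1.16,"dy":-4.6,"dz":0,"wx":0,"wy":0,"wz":0,"claw":0},{"dx":1.16,"dy":-4.6,"dz":0,"wx":0,"wy":0,"wz":0,"claw":0}]'
python3 -m handwheel '[{"dx":0,"dy":0,"dz":0,"wx":0,"wy":0,"wz":0.167,"claw":0},{"dx":0,"dy":0,"dz":0,"wx":0,"wy":0,"wz":0.167,"claw":0},{"dx":0,"dy":0,"dz":0,"wx":0,"wy":0,"wz":0.167,"claw":0},{"dx":0,"dy":0,"dz":0,"wx":0,"wy":0,"wz":0.167,"claw":0},{"dx":0,"dy":0,"dz":0,"wx":0,"wy":0,"wz":0.167,"claw":0},{"dx":0,"dy":0,"dz":0,"wx":0,"wy":0,"wz":0.167,"claw":0},{"dx":0,"dy":0,"dz":0,"wx":0,"wy":0,"wz":0.167,"claw":0},{"dx":0,"dy":0,"dz":0,"wx":0,"wy":0,"wz":0.167,"claw":0}]'; python3 go.py .618 -.001 -.015 2.488
```

```text
clock: 11.75
position: [0.6177, -0.0031, 0.0759]
tool_rot: [3.141, -0.001, -2.457]
force: [-0.1, 0.6, -0.8]
grip_width: 0.0342
finger_force: 60.2
clock: 12.75
position: [0.6171, -0.0018, 0.0759]
tool_rot: [-3.14, -0.001, 2.484]
force: [-0.5, 0.1, -1.6]
grip_width: 0.0343
finger_force: 60.2
t 12.75 d cm [-0.03  0.13  9.09] rows 1.5 w [-0.001 -0.001 -0.004] q7 0.89 pos [ 0.6171 -0.0018  0.0759] rpy [-3.140e+00 -1.000e-03  2.484e+00] grip 0.0343 60.1852011680603
```

```bash
python3 -m handwheel '[{"dx":0,"dy":0.1,"dz":3,"wx":0,"wy":0,"wz":0,"claw":0},{"dx":0,"dy":0,"dz":3,"wx":0,"wy":0,"wz":0,"claw":0},{"dx":0,"dy":0,"dz":2,"wx":0,"wy":0,"wz":0,"claw":0},{"dx":0,"dy":0,"dz":1,"wx":0,"wy":0,"wz":0,"claw":0},{"dx":0,"dy":0,"dz":0.5,"wx":0,"wy":0,"wz":0,"claw":0},{"dx":0,"dy":0,"dz":0.2,"wx":0,"wy":0,"wz":0,"claw":0},{"dx":0,"dy":0,"dz":0,"wx":0,"wy":0,"wz":0,"claw":0}]'; python3 go.py .618 -.001 -.0235 2.488
```

```text
clock: 13.62
position: [0.6187, -0.0008, -0.0193]
tool_rot: [3.141, 0.001, 2.49]
force: [0.5, 0.1, -1.2]
grip_width: 0.0339
finger_force: 60.2
t 13.62 d cm [ 0.05 -0.06  0.42] rows 0.1 w [0.001 0.001 0.002] q7 0.91 pos [ 0.6187 -0.0008 -0.0193] rpy [3.141e+00 1.000e-03 2.490e+00] grip 0.0339 60.2458056807518
```

```bash
python3 -m handwheel '[{"dx":0,"dy":0,"dz":0.2,"wx":0,"wy":0,"wz":0,"claw":0},{"dx":0,"dy":0,"dz":0.15,"wx":0,"wy":0,"wz":0,"claw":0},{"dx":0,"dy":0,"dz":0,"wx":0,"wy":0,"wz":0,"claw":0}]'; python3 -m handwheel '[{"dx":0,"dy":0,"dz":0.1,"wx":0,"wy":0,"wz":0,"claw":0},{"dx":0,"dy":0,"dz":0,"wx":0,"wy":0,"wz":0,"claw":0}]'
```

```text
clock: 14.0
position: [0.6184, -0.0008, -0.0233]
tool_rot: [-3.142, 0.0, 2.49]
force: [0.1, -0.4, -2.0]
grip_width: 0.0345
finger_force: 60.3
clock: 14.25
position: [0.6184, -0.0008, -0.0235]
tool_rot: [3.141, 0.0, 2.49]
force: [-5.9, 0.1, 14.8]
grip_width: 0.034
finger_force: 61.8
```

```bash
python3 -m handwheel '[{"dx":0,"dy":0,"dz":0,"wx":0,"wy":0,"wz":0,"claw":50},{"dx":0,"dy":0,"dz":0,"wx":0,"wy":0,"wz":0,"claw":65},{"dx":0,"dy":0,"dz":0,"wx":0,"wy":0,"wz":0,"claw":65},{"dx":0,"dy":0,"dz":-4,"wx":0,"wy":0,"wz":0,"claw":65},{"dx":0,"dy":0,"dz":-6,"wx":0,"wy":0,"wz":0,"claw":65},{"dx":0,"dy":0,"dz":-4,"wx":0,"wy":0,"wz":0,"claw":65},{"dx":0,"dy":0,"dz":0,"wx":0,"wy":0,"wz":0,"claw":65}]'
cat > chk.py <<'E'
import sys; from h import *
n=sys.argv[1]; p=list(map(float,sys.argv[2:5]));
for c in sys.argv[5:]:
    g=optics.grab_frame(c); g["fish"]=c=="wrist"
    for k,z in((n,.004),('mat_'+n,0)):
        q=proj(g,np.array([[p[0],p[1],.01]]))[0]
        for m in optics.masks_of(k,c):
            v,u=np.nonzero(m["region"])
            if np.hypot(u.mean()-q[0],v.mean()-q[1])<40: print(k,c,round(m["p"],2),*fit(g,k,m["region"],p,z)); break
E
python3 chk.py vice .618 -.001 2.488 scene wrist; python3 go.py .4475 -.1625 .08 1.22
```

```text
clock: 15.12
position: [0.6201, -0.0008, 0.1189]
tool_rot: [3.138, 0.004, 2.49]
force: [-0.1, 0.0, 0.2]
grip_width: 0.0555
finger_force: 0.0
vice scene 0.7 [ 6.20513037e-01 -1.87599896e-03  2.44838425e+00] 0.04757236227948729
mat_vice scene 0.74 [6.19153658e-01 7.66686221e-04 2.50575994e+00] 0.8276590434963944
vice wrist 0.55 [ 6.19303520e-01 -5.50878888e-04  2.47586472e+00] 0.019686935968532136
mat_vice wrist 0.93 [6.17146410e-01 9.16263622e-04 2.49797707e+00] 0.6521697427725647
t 15.43 d cm [  3.73 -23.17   3.49] rows 3.8 w [-0.002 -0.     1.27 ] q7 0.89 pos [ 0.6178 -0.0009  0.1146] rpy [-3.14e+00 -1.00e-03  2.49e+00] grip 0.0553 0.0
```

```bash
python3 -m handwheel '[{"dx":0.93,"dy":-5.79,"dz":0.87,"wx":0,"wy":0,"wz":0,"claw":60},{"dx":0.93,"dy":-5.79,"dz":0.87,"wx":0,"wy":0,"wz":0,"claw":60},{"dx":0.93,"dy":-5.79,"dz":0.87,"wx":0,"wy":0,"wz":0,"claw":60},{"dx":0.93,"dy":-5.79,"dz":0.87,"wx":0,"wy":0,"wz":0,"claw":60},{"dx":0,"dy":0,"dz":0,"wx":0,"wy":0,"wz":0,"claw":60}]'; python3 go.py .4475 -.1625 .004 2.49;python3 chk.py cover .4475 -.1625 0 wrist
```

```text
clock: 16.05
position: [0.4447, -0.1652, 0.0801]
tool_rot: [-3.139, -0.002, 2.484]
force: [1.2, 0.8, -0.2]
grip_width: 0.0512
finger_force: 0.0
t 16.05 d cm [-0.08  0.41  7.61] rows 1.2 w [-0.002 -0.002 -0.006] q7 1.22 pos [ 0.4447 -0.1652  0.0801] rpy [-3.139e+00 -2.000e-03  2.484e+00] grip 0.0512 0.0
cover wrist 0.73 [ 0.44705868 -0.16183685  0.05182516] 0.04694716313661607
```

```bash
python3 -m handwheel '[{"dx":0,"dy":0.2,"dz":3,"wx":0,"wy":0,"wz":0,"claw":60},{"dx":0,"dy":0,"dz":2,"wx":0,"wy":0,"wz":0,"claw":60},{"dx":0,"dy":0,"dz":1.5,"wx":0,"wy":0,"wz":0,"claw":60},{"dx":0,"dy":0,"dz":0.8,"wx":0,"wy":0,"wz":0,"claw":60},{"dx":0,"dy":0,"dz":0,"wx":0,"wy":0,"wz":0,"claw":60}]'; python3 go.py .4475 -.1625 .004 2.49
python3 - <<'E'
from h import *
g=optics.grab_frame("scene"); w=optics.grab_frame("wrist")
cv2.imwrite("pics/s6.png",np.hstack([cv2.resize(w["frame"][110:360,155:405],(400,400)),cv2.resize(g["frame"][120:240,160:280],(400,400),interpolation=cv2.INTER_CUBIC)]))
E
```

```text
clock: 16.82
position: [0.4495, -0.1606, 0.0077]
tool_rot: [-3.141, -0.0, 2.49]
force: [0.9, -0.3, 0.8]
grip_width: 0.051
finger_force: 0.0
t 16.82 d cm [ 0.04 -0.28  0.37] rows 0.1 w [-0. -0.  0.] q7 1.23 pos [ 0.4495 -0.1606  0.0077] rpy [-3.141 -0.     2.49 ] grip 0.051 0.0
```

View pics/s6.png

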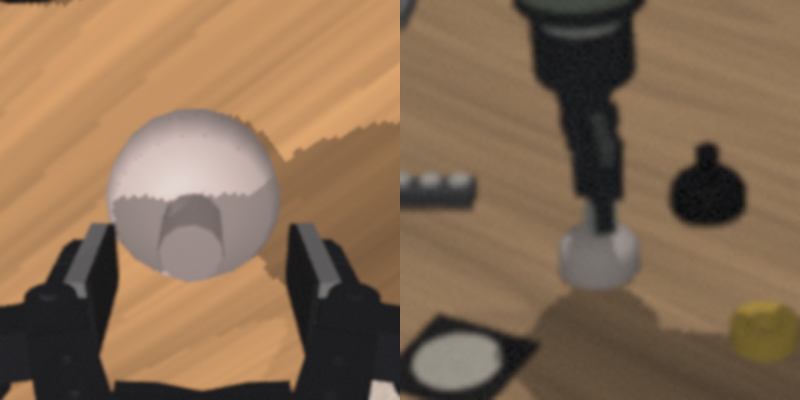

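The fingers straddle the knob, which sits at (192,255) between finger tips at x=110 and x=295. I'll lower 4 mm and close.

```bash
python3 -m handwheel '[{"dx":0,"dy":-0.2,"dz":0.4,"wx":0,"wy":0,"wz":0,"claw":60},{"dx":0,"dy":0,"dz":0,"wx":0,"wy":0,"wz":0,"claw":30},{"dx":0,"dy":0,"dz":0,"wx":0,"wy":0,"wz":0,"claw":0},{"dx":0,"dy":0,"dz":0,"wx":0,"wy":0,"wz":0,"claw":0},{"dx":0,"dy":0,"dz":0,"wx":0,"wy":0,"wz":0,"claw":0}]' 50;  python3 -m handwheel '[{"dx":0,"dy":0,"dz":-0.5,"wx":0,"wy":0,"wz":0,"claw":0},{"dx":0,"dy":0,"dz":-0.5,"wx":0,"wy":0,"wz":0,"claw":0},{"dx":0,"dy":0,"dz":0,"wx":0,"wy":0,"wz":0,"claw":0}]'
```

```text
clock: 17.55
position: [0.4483, -0.1625, 0.004]
tool_rot: [-3.142, 0.0, 2.49]
force: [-0.7, -1.7, 4.5]
grip_width: 0.0176
finger_force: 48.8
clock: 17.92
position: [0.4486, -0.1624, 0.0144]
tool_rot: [3.141, 0.001, 2.49]
force: [0.9, -0.1, -1.3]
grip_width: 0.0175
finger_force: 48.9
```

```bash
python3 -m handwheel '[{"dx":0,"dy":0,"dz":-2,"wx":0,"wy":0,"wz":0,"claw":0},{"dx":0,"dy":0,"dz":-2,"wx":0,"wy":0,"wz":0,"claw":0},{"dx":0,"dy":0,"dz":0,"wx":0,"wy":0,"wz":0,"claw":0}]';python3 go.py .604 -.166 .054 2.49
```

```text
clock: 18.3
position: [0.449, -0.1625, 0.0548]
tool_rot: [3.141, 0.002, 2.49]
force: [-0.0, 0.1, 0.1]
grip_width: 0.0176
finger_force: 49.0
t 18.3 d cm [-12.53   9.12   0.12] rows 2.5 w [ 0.001  0.002 -0.   ] q7 1.23 pos [ 0.449  -0.1625  0.0548] rpy [3.141e+00 2.000e-03 2.490e+00] grip 0.0176 48.97510886192322
```

```bash
python3 -m handwheel '[{"dx":-3.13,"dy":2.28,"dz":0,"wx":0,"wy":0,"wz":0,"claw":0},{"dx":-3.13,"dy":2.28,"dz":0,"wx":0,"wy":0,"wz":0,"claw":0},{"dx":-3.13,"dy":2.28,"dz":0,"wx":0,"wy":0,"wz":0,"claw":0},{"dx":-3.13,"dy":2.28,"dz":0,"wx":0,"wy":0,"wz":0,"claw":0},{"dx":0,"dy":0,"dz":0,"wx":0,"wy":0,"wz":0,"claw":0},{"dx":0,"dy":0,"dz":2,"wx":0,"wy":0,"wz":0,"claw":0},{"dx":0,"dy":0,"dz":1.5,"wx":0,"wy":0,"wz":0,"claw":0},{"dx":0,"dy":0,"dz":0,"wx":0,"wy":0,"wz":0,"claw":0}]';python3 go.py .604 -.166 .008 2.49
```

```text
clock: 19.3
position: [0.6016, -0.1657, 0.0171]
tool_rot: [-3.14, -0.003, 2.49]
force: [-0.5, 0.4, -0.6]
grip_width: 0.0173
finger_force: 49.0
t 19.3 d cm [-0.22  0.12  0.9 ] rows 0.2 w [-0.001 -0.003 -0.   ] q7 1.18 pos [ 0.6016 -0.1657  0.0171] rpy [-3.14e+00 -3.00e-03  2.49e+00] grip 0.0173 48.99470508098602
```

```bash
python3 -m handwheel '[{"dx":-0.1,"dy":0.1,"dz":0.5,"wx":0,"wy":0,"wz":0,"claw":0},{"dx":0,"dy":0,"dz":0.2,"wx":0,"wy":0,"wz":0,"claw":0},{"dx":0,"dy":0,"dz":0,"wx":0,"wy":0,"wz":0,"claw":0}]'; python3 -m handwheel '[{"dx":0,"dy":0,"dz":0.2,"wx":0,"wy":0,"wz":0,"claw":0},{"dx":0,"dy":0,"dz":0,"wx":0,"wy":0,"wz":0,"claw":0}]'
```

```text
clock: 19.68
position: [0.6046, -0.1656, 0.012]
tool_rot: [3.142, 0.0, 2.49]
force: [0.6, 0.1, 0.5]
grip_width: 0.0175
finger_force: 49.0
clock: 19.92
position: [0.6045, -0.1656, 0.0099]
tool_rot: [-3.142, -0.0, 2.49]
force: [0.5, 0.6, -0.9]
grip_width: 0.0178
finger_force: 49.0
```

```bash
python3 -m handwheel '[{"dx":0,"dy":0,"dz":0.2,"wx":0,"wy":0,"wz":0,"claw":0},{"dx":0,"dy":0,"dz":0,"wx":0,"wy":0,"wz":0,"claw":0}]'
```

```text
clock: 20.18
position: [0.6046, -0.1658, 0.0081]
tool_rot: [-3.142, 0.0, 2.49]
force: [-0.8, -0.8, 3.5]
grip_width: 0.0178
finger_force: 49.3
```

```bash
python3 -m handwheel '[{"dx":0,"dy":0,"dz":0.05,"wx":0,"wy":0,"wz":0,"claw":0},{"dx":0,"dy":0,"dz":0,"wx":0,"wy":0,"wz":0,"claw":0}]'
```

```text
clock: 20.42
position: [0.6046, -0.1659, 0.0079]
tool_rot: [-3.142, 0.0, 2.489]
force: [-4.2, 0.1, 11.2]
grip_width: 0.0178
finger_force: 50.3
```

```bash
python3 -m handwheel '[{"dx":0,"dy":0,"dz":0,"wx":0,"wy":0,"wz":0,"claw":30},{"dx":0,"dy":0,"dz":0,"wx":0,"wy":0,"wz":0,"claw":50},{"dx":0,"dy":0,"dz":0,"wx":0,"wy":0,"wz":0,"claw":55},{"dx":0,"dy":0,"dz":-3,"wx":0,"wy":0,"wz":0,"claw":55},{"dx":0,"dy":0,"dz":-5,"wx":0,"wy":0,"wz":0,"claw":55},{"dx":0,"dy":0,"dz":0,"wx":0,"wy":0,"wz":0,"claw":55}]'; python3 chk.py cover .604 -.166 .196 scene wrist; python3 go.py .464 -.346 .06 2.19
```

```text
clock: 21.18
position: [0.6066, -0.1662, 0.0909]
tool_rot: [3.139, 0.005, 2.49]
force: [-0.7, -0.3, 0.1]
grip_width: 0.0469
finger_force: 0.0
cover scene 0.75 [ 0.60480066 -0.16772128  0.26164254] 0.033531556589430855
mat_cover scene 0.57 [ 0.60608423 -0.16617806  0.19120458] 0.8457503218020928
cover wrist 0.57 [ 0.6048255  -0.16492013  0.26384826] 0.013116887989505239
mat_cover wrist 0.92 [ 0.60419104 -0.16557678  0.19550104] 0.8476118624795967
t 21.48 d cm [  0.17 -22.84   2.65] rows 3.7 w [-0.001 -0.001  0.3  ] q7 1.17 pos [ 0.6039 -0.1655  0.0864] rpy [-3.141e+00 -1.000e-03  2.490e+00] grip 0.0471 0.0
```

```bash
python3 -m handwheel '[{"dx":0,"dy":-5.7,"dz":0.5,"wx":0,"wy":0,"wz":0,"claw":60},{"dx":0.1,"dy":-5.7,"dz":0.5,"wx":0,"wy":0,"wz":0,"claw":60},{"dx":0,"dy":-5.7,"dz":0.5,"wx":0,"wy":0,"wz":0,"claw":60},{"dx":0,"dy":-5.7,"dz":0.5,"wx":0,"wy":0,"wz":0,"claw":60},{"dx":0,"dy":0,"dz":0,"wx":0,"wy":0,"wz":0.15,"claw":60},{"dx":0,"dy":0,"dz":0,"wx":0,"wy":0,"wz":0.15,"claw":60},{"dx":0,"dy":0,"dz":0,"wx":0,"wy":0,"wz":0,"claw":60}]'; python3 chk.py oilstand .464 -.346 2.19 wrist;  python3 go.py .464 -.346 -.029 2.19
```

```text
clock: 22.35
position: [0.4652, -0.3461, 0.0668]
tool_rot: [-3.141, -0.001, 2.191]
force: [0.1, 0.8, -0.2]
grip_width: 0.0512
finger_force: 0.0
oilstand wrist 0.8 [ 0.46400327 -0.34468444  2.17859903] 0.05979740053020726
t 22.5 d cm [ 0.08 -0.11  9.61] rows 1.5 w [-0.    -0.     0.003] q7 1.3 pos [ 0.4654 -0.346   0.0671] rpy [-3.141 -0.     2.193] grip 0.0515 0.0
```

```bash
python3 -m handwheel '[{"dx":0,"dy":-0.1,"dz":3,"wx":0,"wy":0,"wz":0,"claw":60},{"dx":0,"dy":0,"dz":3,"wx":0,"wy":0,"wz":0,"claw":60},{"dx":0,"dy":0,"dz":2,"wx":0,"wy":0,"wz":0,"claw":60},{"dx":0,"dy":0,"dz":1,"wx":0,"wy":0,"wz":0,"claw":60},{"dx":0,"dy":0,"dz":0.5,"wx":0,"wy":0,"wz":0,"claw":60},{"dx":0,"dy":0,"dz":0,"wx":0,"wy":0,"wz":0,"claw":60}]'; python3 -m handwheel '[{"dx":0,"dy":0,"dz":0,"wx":0,"wy":0,"wz":0,"claw":30},{"dx":0,"dy":0,"dz":0,"wx":0,"wy":0,"wz":0,"claw":10},{"dx":0,"dy":0,"dz":0,"wx":0,"wy":0,"wz":0,"claw":10},{"dx":0,"dy":0,"dz":0,"wx":0,"wy":0,"wz":0,"claw":10}]' 50;python3 go.py .464 -.346 -.029 2.19
```

```text
clock: 23.25
position: [0.4648, -0.347, -0.0273]
tool_rot: [3.141, 0.0, 2.19]
force: [0.4, -1.0, 0.0]
grip_width: 0.0513
finger_force: 0.0
clock: 23.75
position: [0.465, -0.3471, -0.0267]
tool_rot: [3.141, 0.001, 2.19]
force: [-1.7, 1.6, 9.5]
grip_width: 0.0233
finger_force: 48.6
t 23.75 d cm [ 0.14 -0.02  0.23] rows 0.0 w [ 0.     0.001 -0.   ] q7 1.32 pos [ 0.465  -0.3471 -0.0267] rpy [3.141e+00 1.000e-03 2.190e+00] grip 0.0233 48.588069677352905
```

```bash
python3 -m handwheel '[{"dx":0,"dy":0,"dz":0,"wx":0,"wy":0,"wz":0,"claw":45},{"dx":0,"dy":0,"dz":0,"wx":0,"wy":0,"wz":0,"claw":45},{"dx":0,"dy":0,"dz":0.15,"wx":0,"wy":0,"wz":0,"claw":45},{"dx":0,"dy":0,"dz":0.1,"wx":0,"wy":0,"wz":0,"claw":45},{"dx":0,"dy":0,"dz":0,"wx":0,"wy":0,"wz":0,"claw":45}]';python3 -m handwheel '[{"dx":0,"dy":0,"dz":0,"wx":0,"wy":0,"wz":0,"claw":10},{"dx":0,"dy":0,"dz":0,"wx":0,"wy":0,"wz":0,"claw":10},{"dx":0,"dy":0,"dz":0,"wx":0,"wy":0,"wz":0,"claw":10}]' 60; python3 -m handwheel '[{"dx":0,"dy":0,"dz":-0.6,"wx":0,"wy":0,"wz":0,"claw":0},{"dx":0,"dy":0,"dz":-0.6,"wx":0,"wy":0,"wz":0,"claw":0},{"dx":0,"dy":0,"dz":0,"wx":0,"wy":0,"wz":0,"claw":0}]'
```

```text
clock: 24.38
position: [0.4645, -0.3468, -0.0302]
tool_rot: [-3.141, -0.0, 2.19]
force: [-0.2, 0.0, 0.4]
grip_width: 0.0384
finger_force: 0.0
clock: 24.75
position: [0.4646, -0.3469, -0.0298]
tool_rot: [3.142, 0.0, 2.19]
force: [-1.4, 2.2, 5.4]
grip_width: 0.0235
finger_force: 58.9
clock: 25.12
position: [0.4649, -0.3471, -0.0175]
tool_rot: [3.141, 0.001, 2.19]
force: [-0.5, 0.6, -1.0]
grip_width: 0.0236
finger_force: 59.2
```

```bash
python3 -m handwheel '[{"dx":0,"dy":0,"dz":-3,"wx":0,"wy":0,"wz":0,"claw":0},{"dx":0,"dy":0,"dz":-4,"wx":0,"wy":0,"wz":0,"claw":0},{"dx":0,"dy":0,"dz":-3,"wx":0,"wy":0,"wz":0,"claw":0},{"dx":0,"dy":0,"dz":0,"wx":0,"wy":0,"wz":0,"claw":0}]';python3 go.py .603 .148 .085 3.025
```

```text
clock: 25.62
position: [0.4656, -0.3475, 0.0839]
tool_rot: [3.14, 0.003, 2.19]
force: [-0.2, -0.3, -2.0]
grip_width: 0.0239
finger_force: 59.3
t 25.62 d cm [32.39 39.94 -0.15] rows 8.2 w [-0.     0.004 -0.835] q7 1.3 pos [ 0.4656 -0.3475  0.0839] rpy [3.14e+00 3.00e-03 2.19e+00] grip 0.0239 59.25648093223572
```

```bash
python3 -m handwheel '[{"dx":3.24,"dy":3.99,"dz":0,"wx":0,"wy":0,"wz":0,"claw":0},{"dx":3.24,"dy":3.99,"dz":0,"wx":0,"wy":0,"wz":0,"claw":0},{"dx":3.24,"dy":3.99,"dz":0,"wx":0,"wy":0,"wz":0,"claw":0},{"dx":3.24,"dy":3.99,"dz":0,"wx":0,"wy":0,"wz":0,"claw":0},{"dx":3.24,"dy":3.99,"dz":0,"wx":0,"wy":0,"wz":0,"claw":0},{"dx":3.24,"dy":3.99,"dz":0,"wx":0,"wy":0,"wz":0,"claw":0},{"dx":3.24,"dy":3.99,"dz":0,"wx":0,"wy":0,"wz":0,"claw":0},{"dx":3.24,"dy":3.99,"dz":0,"wx":0,"wy":0,"wz":0,"claw":0}]'; python3 -m handwheel '[{"dx":3.24,"dy":3.99,"dz":0,"wx":0,"wy":0,"wz":0,"claw":0},{"dx":3.24,"dy":3.99,"dz":0,"wx":0,"wy":0,"wz":0,"claw":0},{"dx":0,"dy":0,"dz":0,"wx":0,"wy":0,"wz":-0.167,"claw":0},{"dx":0,"dy":0,"dz":0,"wx":0,"wy":0,"wz":-0.167,"claw":0},{"dx":0,"dy":0,"dz":0,"wx":0,"wy":0,"wz":-0.167,"claw":0},{"dx":0,"dy":0,"dz":0,"wx":0,"wy":0,"wz":-0.167,"claw":0},{"dx":0,"dy":0,"dz":0,"wx":0,"wy":0,"wz":-0.167,"claw":0},{"dx":0,"dy":0,"dz":0,"wx":0,"wy":0,"wz":0,"claw":0}]';python3 go.py .603 .148 -.02 3.025
```

```text
clock: 26.62
position: [0.574, 0.0511, 0.081]
tool_rot: [-3.141, -0.0, 2.19]
force: [0.7, -0.8, -0.5]
grip_width: 0.0238
finger_force: 59.3
clock: 27.62
position: [0.6012, 0.1483, 0.081]
tool_rot: [3.142, -0.001, 3.024]
force: [-0.8, 0.5, -0.8]
grip_width: 0.0234
finger_force: 59.3
t 27.62 d cm [-2.00e-01 -1.00e-02  1.01e+01] rows 1.6 w [ 0.    -0.001 -0.001] q7 1.1 pos [0.6012 0.1483 0.081 ] rpy [ 3.142e+00 -1.000e-03  3.024e+00] grip 0.0234 59.29393708705902
```

```bash
python3 -m handwheel '[{"dx":-0.1,"dy":0,"dz":3,"wx":0,"wy":0,"wz":0,"claw":0},{"dx":0,"dy":0,"dz":3,"wx":0,"wy":0,"wz":0,"claw":0},{"dx":0,"dy":0,"dz":2,"wx":0,"wy":0,"wz":0,"claw":0},{"dx":0,"dy":0,"dz":1,"wx":0,"wy":0,"wz":0,"claw":0},{"dx":0,"dy":0,"dz":0.6,"wx":0,"wy":0,"wz":0,"claw":0},{"dx":0,"dy":0,"dz":0.4,"wx":0,"wy":0,"wz":0,"claw":0},{"dx":0,"dy":0,"dz":0.2,"wx":0,"wy":0,"wz":0,"claw":0},{"dx":0,"dy":0,"dz":0,"wx":0,"wy":0,"wz":0,"claw":0}]';python3 go.py .603 .148 -.0265 3.025
```

```text
clock: 28.62
position: [0.6027, 0.1484, -0.0198]
tool_rot: [3.141, 0.0, 3.025]
force: [0.0, 1.1, -1.0]
grip_width: 0.0238
finger_force: 59.3
t 28.62 d cm [-0.03 -0.04  0.67] rows 0.1 w [ 0.  0. -0.] q7 1.1 pos [ 0.6027  0.1484 -0.0198] rpy [3.141 0.    3.025] grip 0.0238 59.29188787937164
```

```bash
python3 -m handwheel '[{"dx":0,"dy":0,"dz":0.3,"wx":0,"wy":0,"wz":0,"claw":0},{"dx":0,"dy":0,"dz":0.2,"wx":0,"wy":0,"wz":0,"claw":0},{"dx":0,"dy":0,"dz":0,"wx":0,"wy":0,"wz":0,"claw":0}]'
```

```text
clock: 29.0
position: [0.6025, 0.1484, -0.0253]
tool_rot: [-3.141, -0.0, 3.025]
force: [0.7, 0.0, -1.4]
grip_width: 0.0237
finger_force: 59.3
```

```bash
python3 -m handwheel '[{"dx":0,"dy":0,"dz":0.15,"wx":0,"wy":0,"wz":0,"claw":0},{"dx":0,"dy":0,"dz":0,"wx":0,"wy":0,"wz":0,"claw":0}]'
```

```text
clock: 29.25
position: [0.6027, 0.1484, -0.0258]
tool_rot: [3.142, 0.0, 3.025]
force: [-5.2, -0.8, 13.9]
grip_width: 0.0239
finger_force: 60.9
```

Contact with the mat. I'll release, lift, and head for the loupe.

```bash
python3 -m handwheel '[{"dx":0,"dy":0,"dz":0,"wx":0,"wy":0,"wz":0,"claw":35},{"dx":0,"dy":0,"dz":0,"wx":0,"wy":0,"wz":0,"claw":55},{"dx":0,"dy":0,"dz":0,"wx":0,"wy":0,"wz":0,"claw":55},{"dx":0,"dy":0,"dz":-4,"wx":0,"wy":0,"wz":0,"claw":60},{"dx":0,"dy":0,"dz":-5,"wx":0,"wy":0,"wz":0,"claw":60},{"dx":0,"dy":0,"dz":-3,"wx":0,"wy":0,"wz":0,"claw":60},{"dx":0,"dy":0,"dz":0,"wx":0,"wy":0,"wz":0,"claw":60}]'; python3 chk.py oilstand .603 .148 3.025 scene wrist; python3 go.py .6065 .3437 .08 3.025
```

```text
clock: 30.12
position: [0.6039, 0.1488, 0.0958]
tool_rot: [3.14, 0.004, 3.025]
force: [-0.1, -0.2, 0.9]
grip_width: 0.0515
finger_force: 0.0
oilstand scene 0.84 [0.60289797 0.14710248 3.07912636] 0.06916878837165175
mat_oilstand scene 0.92 [0.60589967 0.14943921 2.96844391] 1.2603930545653186
oilstand wrist 0.71 [0.60236953 0.14890661 3.02035691] 0.02750534595850555
mat_oilstand wrist 0.85 [0.60264744 0.1494482  3.0153653 ] 0.6476826450634258
t 30.43 d cm [ 1.84 19.46  1.22] rows 3.1 w [-0.001 -0.001 -0.   ] q7 1.1 pos [0.6021 0.1483 0.0923] rpy [-3.141e+00 -1.000e-03  3.025e+00] grip 0.0514 0.0
```

```bash
python3 -m handwheel '[{"dx":0.45,"dy":4.85,"dz":0,"wx":0,"wy":0,"wz":0,"claw":70},{"dx":0.45,"dy":4.85,"dz":0,"wx":0,"wy":0,"wz":0,"claw":70},{"dx":0.45,"dy":4.85,"dz":0,"wx":0,"wy":0,"wz":0,"claw":70},{"dx":0.45,"dy":4.85,"dz":0,"wx":0,"wy":0,"wz":0,"claw":70},{"dx":0,"dy":0,"dz":0,"wx":0,"wy":0,"wz":0,"claw":70}]'; python3 chk.py loupe .6065 .3437 0 wrist; python3 go.py .6065 .3437 -.014 3.025
```

```text
clock: 31.05
position: [0.6055, 0.3479, 0.092]
tool_rot: [3.14, -0.002, 3.03]
force: [0.7, -0.6, 0.0]
grip_width: 0.06
finger_force: 0.0
loupe wrist 0.61 [0.60596461 0.34457655 0.14694077] 0.03270901402283424
t 31.2 d cm [ 0.1   0.17 10.67] rows 1.7 w [-0.001 -0.    -0.001] q7 0.85 pos [0.6073 0.3421 0.0927] rpy [-3.14  -0.     3.024] grip 0.0596 0.0
```

```bash
python3 -m handwheel '[{"dx":0.1,"dy":0.2,"dz":4,"wx":0,"wy":0,"wz":0,"claw":70},{"dx":0,"dy":0,"dz":3,"wx":0,"wy":0,"wz":0,"claw":70},{"dx":0,"dy":0,"dz":2.5,"wx":0,"wy":0,"wz":0,"claw":70},{"dx":0,"dy":0,"dz":1.2,"wx":0,"wy":0,"wz":0,"claw":70},{"dx":0,"dy":0,"dz":0,"wx":0,"wy":0,"wz":0,"claw":70}]'; python3 -m handwheel '[{"dx":0,"dy":0,"dz":0,"wx":0,"wy":0,"wz":0,"claw":40},{"dx":0,"dy":0,"dz":0,"wx":0,"wy":0,"wz":0,"claw":10},{"dx":0,"dy":0,"dz":0,"wx":0,"wy":0,"wz":0,"claw":10},{"dx":0,"dy":0,"dz":0,"wx":0,"wy":0,"wz":0,"claw":10}]' 40;python3 -m handwheel '[{"dx":0,"dy":0,"dz":-0.6,"wx":0,"wy":0,"wz":0,"claw":0},{"dx":0,"dy":0,"dz":-0.6,"wx":0,"wy":0,"wz":0,"claw":0},{"dx":0,"dy":0,"dz":0,"wx":0,"wy":0,"wz":0,"claw":0}]'
```

```text
clock: 31.82
position: [0.6066, 0.3444, -0.0139]
tool_rot: [-3.141, -0.001, 3.024]
force: [0.9, 0.5, -0.4]
grip_width: 0.0596
finger_force: 0.0
clock: 32.33
position: [0.6072, 0.3455, -0.0123]
tool_rot: [3.141, 0.001, 3.025]
force: [-1.1, -1.6, 6.4]
grip_width: 0.0285
finger_force: 39.1
clock: 32.7
position: [0.607, 0.3456, -0.0007]
tool_rot: [3.141, 0.001, 3.025]
force: [1.6, 0.0, -0.3]
grip_width: 0.0287
finger_force: 39.4
```

```bash
python3 -m handwheel '[{"dx":0,"dy":0,"dz":-2.5,"wx":0,"wy":0,"wz":0,"claw":0},{"dx":0,"dy":0,"dz":-2.5,"wx":0,"wy":0,"wz":0,"claw":0},{"dx":0,"dy":0,"dz":0,"wx":0,"wy":0,"wz":0,"claw":0}]';python3 go.py .448 .169 .05 3.025
```

```text
clock: 33.08
position: [0.6076, 0.3459, 0.0503]
tool_rot: [3.14, 0.002, 3.025]
force: [0.2, 0.7, 0.5]
grip_width: 0.0285
finger_force: 39.5
t 33.08 d cm [ 13.79 -19.43  -0.04] rows 3.8 w [ 0.002  0.002 -0.   ] q7 0.84 pos [0.6076 0.3459 0.0503] rpy [3.140e+00 2.000e-03 3.025e+00] grip 0.0285 39.51434254646301
```

```bash
python3 -m handwheel '[{"dx":2.76,"dy":-3.88,"dz":0,"wx":0,"wy":0,"wz":0,"claw":0},{"dx":2.76,"dy":-3.88,"dz":0,"wx":0,"wy":0,"wz":0,"claw":0},{"dx":2.76,"dy":-3.88,"dz":0,"wx":0,"wy":0,"wz":0,"claw":0},{"dx":2.76,"dy":-3.88,"dz":0,"wx":0,"wy":0,"wz":0,"claw":0},{"dx":2.76,"dy":-3.88,"dz":0,"wx":0,"wy":0,"wz":0,"claw":0},{"dx":0,"dy":0,"dz":0,"wx":0,"wy":0,"wz":0,"claw":0},{"dx":0,"dy":0,"dz":2,"wx":0,"wy":0,"wz":0,"claw":0},{"dx":0,"dy":0,"dz":0,"wx":0,"wy":0,"wz":0,"claw":0}]';python3 go.py .448 .169 -.009 3.025
```

```text
clock: 34.08
position: [0.4463, 0.1687, 0.0273]
tool_rot: [-3.141, -0.002, 3.025]
force: [-1.4, 0.1, 0.4]
grip_width: 0.0284
finger_force: 39.6
t 34.08 d cm [-0.17  0.05  3.63] rows 0.6 w [-0.001 -0.002  0.   ] q7 0.94 pos [0.4463 0.1687 0.0273] rpy [-3.141e+00 -2.000e-03  3.025e+00] grip 0.0284 39.60864722728729
```

```bash
python3 -m handwheel '[{"dx":-0.1,"dy":0,"dz":1.5,"wx":0,"wy":0,"wz":0,"claw":0},{"dx":0,"dy":0,"dz":1,"wx":0,"wy":0,"wz":0,"claw":0},{"dx":0,"dy":0,"dz":0.5,"wx":0,"wy":0,"wz":0,"claw":0},{"dx":0,"dy":0,"dz":0.3,"wx":0,"wy":0,"wz":0,"claw":0},{"dx":0,"dy":0,"dz":0,"wx":0,"wy":0,"wz":0,"claw":0}]'; python3 -m handwheel '[{"dx":0,"dy":0,"dz":0.15,"wx":0,"wy":0,"wz":0,"claw":0},{"dx":0,"dy":0,"dz":0,"wx":0,"wy":0,"wz":0,"claw":0}]'
```

```text
clock: 34.7
position: [0.4479, 0.1686, -0.0046]
tool_rot: [-3.141, -0.0, 3.025]
force: [0.7, -0.2, -0.1]
grip_width: 0.0287
finger_force: 39.6
clock: 34.95
position: [0.4479, 0.1686, -0.006]
tool_rot: [3.142, 0.0, 3.025]
force: [-0.5, -0.6, 0.3]
grip_width: 0.0282
finger_force: 39.6
```

```bash
python3 -m handwheel '[{"dx":0,"dy":0,"dz":0.2,"wx":0,"wy":0,"wz":0,"claw":0},{"dx":0,"dy":0,"dz":0,"wx":0,"wy":0,"wz":0,"claw":0}]'
```

```text
clock: 35.2
position: [0.4479, 0.1686, -0.0082]
tool_rot: [-3.142, -0.0, 3.025]
force: [0.2, 0.1, -0.5]
grip_width: 0.0285
finger_force: 39.6
```

```bash
python3 -m handwheel '[{"dx":0,"dy":0,"dz":0.1,"wx":0,"wy":0,"wz":0,"claw":0},{"dx":0,"dy":0,"dz":0,"wx":0,"wy":0,"wz":0,"claw":0}]'
```

```text
clock: 35.45
position: [0.4479, 0.1686, -0.0084]
tool_rot: [3.141, 0.0, 3.025]
force: [-4.8, -1.2, 21.5]
grip_width: 0.0283
finger_force: 41.7
```

```bash
python3 -m handwheel '[{"dx":0,"dy":0,"dz":-0.05,"wx":0,"wy":0,"wz":0,"claw":35},{"dx":0,"dy":0,"dz":0,"wx":0,"wy":0,"wz":0,"claw":70},{"dx":0,"dy":0,"dz":0,"wx":0,"wy":0,"wz":0,"claw":70},{"dx":0,"dy":0,"dz":-4,"wx":0,"wy":0,"wz":0,"claw":70},{"dx":0,"dy":0,"dz":-6,"wx":0,"wy":0,"wz":0,"claw":70},{"dx":0,"dy":0,"dz":-6,"wx":0,"wy":0,"wz":0,"claw":70},{"dx":0,"dy":0,"dz":0,"wx":0,"wy":0,"wz":0,"claw":70}]'; python3 chk.py loupe .448 .169 1.5 scene wrist; python3 - <<'E'
from h import *
cv2.imwrite("pics/end.png",optics.grab_frame("scene")["frame"][100:380,60:460])
E
```

```text
clock: 36.33
position: [0.4499, 0.1695, 0.1552]
tool_rot: [3.138, 0.006, 3.024]
force: [0.3, 0.2, -0.3]
grip_width: 0.0599
finger_force: 0.0
loupe scene 0.89 [0.44962966 0.16769936 1.62460674] 0.03290101903267194
mat_loupe scene 0.91 [0.45099805 0.16891031 1.50717063] 0.47924707433954183
loupe wrist 0.86 [0.44838896 0.16911095 1.66022525] 0.04761708166162013
mat_loupe wrist 0.73 [0.44881325 0.17026183 1.5101656 ] 0.2507145012532075
```

View pics/end.png

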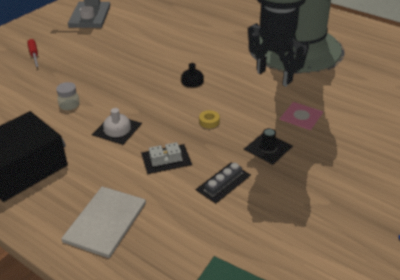

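The picture shows all four things upright on their own mats: cover (117,125), vice (166,155), oilstand (224,180) and loupe (269,140). The jar (67,95) and tape (209,118) are where they were, and the hand is clear.

```bash
python3 -c "
from workcell import job_done; print(job_done())"
```

```text
the job is handed in; nothing more can be done
None
```

The job is handed in: the loupe, dust cover, vice and oil-cup stand are each set down upright on their own mats, within about 3 mm of centre by the cameras, and the jar and tape were not touched; the hand-in did not return a verdict.

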